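# Find the tin with the loose finial by its rattle and hold it out

### The arm

A 6-joint arm with a two-finger parallel gripper is mounted at the origin on the work surface. World frame = base frame: x ahead of the robot, y to its left, z up, the work surface at z = 0. Lengths are in m, angles in rad, forces in N, time in s.
With the tool pointing down it reaches from about 0.35 to 0.975 m from the base axis. Payload 4.9 kg.
Tool frame: the origin (TCP) lies on the front face of the gripper's body, between the roots of the fingers; the fingertips stand ctrl.tip_extent ahead of it and the grasp point (between the pads) lies 54 mm ahead of it (ctrl.tip_extent is the distance from the TCP to the fingertips, in m); z points along the fingers, y is the line along which they close (so a half turn about z gives the same grasp; the last joint's range is limited). The gripper opens to 85 mm and grips with 20 to 120 N. Pads are 22 mm wide; open, the fingers measure 114 mm over their backs; the gripper's body (76 mm by 85 mm) begins 54 mm behind the grasp point. The pads swing forward as they close: fully open they stand 13 mm farther back than shut.
Start: joints at [-1.366, 0.053, 1.613, -0, 1.476, -0.119], TCP at [0.199, -0.593, 0.304] pointing down, gripper open.
Joint ranges: [-3.01, 3.01], [-1.01, 2.22], [0.06, 2.58], [-1.02, 4.17], [0.09, 2.62], [-3.14, 3.14]. Speed limits (rad/s): [2.57, 2.57, 3.14, 3.14, 3.14, 3.14].

### API

Orientations are given as a rotation vector (axis times angle).
In Python, from station import ctrl gives the robot as it stands.
- The arm moves only by the tool apply_moves, never from a script. Its argument "rows" is one flat list of numbers, 6 for each row, row after row: the shift along the tool's x, y, z normalised to -1 to 1, where 1 is 0.6 m, then the turn, a rotation vector about the tool's x, y, z normalised to -1 to 1, where 1 is 90 degrees. A call has 1 to 20 rows; each row is the pose to reach, as a shift and turn from the pose commanded when the call began, along the tool's axes at that moment; what a row does not reach only later rows make up. A row lasts 1/10 s, in which the tool goes at most 50 mm and 8.59 degrees, less where a joint would pass 70% of its speed; a pose out of reach is approached as far as the arm can. A call with a number of a shift or a turn outside -1 to 1 is refused whole. A call with a gripper value outside its range is refused whole. "grip" is the opening, from 0 (shut) to 1 (fully open), set as the call begins (left out, the last holds). The fingers move at their own pace and stop on an object; "grip_force" is the grip in N (left out, the last holds). Time passes only in rows, so rows that repeat a pose let the fingers close. It gives the time, the measured TCP pose, the force, the opening and the grip force at its end, in the units of the state.
- ctrl.get_obs(): the state, without advancing time (a new reading comes with each control period).
- ctrl.get_image(name): name is "scene" or "top"; returns (picture, depth): 384x512x3 uint8, blue, green, red; 384x512 float32, m along the optical axis (not along the pixel's ray), 0 where there is no reading.
- ctrl.camera_model(name): a dict with "mtx" (3x3 intrinsics, pixels), "R" (3x3) and "t" (3): a world point X has camera coordinates R X + t. Camera axes: x right, y down, z forward; pixel columns grow to the right and rows downward; lengths in m; the calibration is good to about 2 mm. A picture is of the moment at which its call begins. camera_model takes no time and is no camera call.
- ctrl.finish_job(): hands the job in; it is judged then, once.
The state is a dict: "t": time; "q": joint angles; "dq": joint speeds; "effort": joint torques, N m; "tool_pos": TCP position; "tool_rot": TCP orientation; "contact_force": force on the tool from outside, world axes, zero at the start; "wrist_torque": the same for the moment, N m; "opening": finger opening in m; "grip_force": force on a finger pad.
Only numpy, scipy, OpenCV 4.12 (cv2) and the standard library are available. Lean on these libraries where they do the work, as an engineer would, in place of code of your own. Each camera call takes 0.05 s, during which the arm holds its last target. There are 200 camera calls.

### The job

Each of the three closed tins holds a brass lamp finial, but one was closed without its foam: lift the tins clear of the bench and shake them briskly end to end, several strokes of about a tin's length, to find the one that rattles. Stand the silent tins upright on the bench, and finish still holding the rattling one in the gripper, level and still, held out forward over the paper-covered glass sheet and about 20 cm above it. Leave the glass hearts, the brush pot and the pliers where they are.

Things in the scene. Friction and masses are not known exactly. Their poses are not given: they have to be found in the camera images.
- tin_a: closed oblong plain metal tin with a flush hinged lid, standing flat: 60 along its x, 110 along its y, 48 tall, smooth upright sides; three alike, 0.18 to 0.30 kg. Origin: centre of the underside; z up; y lengthwise, near world y. Which tin rattles changes from start to start; weight does not tell
- tin_b: closed oblong plain metal tin with a flush hinged lid, standing flat: 60 along its x, 110 along its y, 48 tall, smooth upright sides; three alike, 0.18 to 0.30 kg. Origin: centre of the underside; z up; y lengthwise, near world y. In two of the tins the contents are snug and cannot shift
- tin_c: closed oblong plain metal tin with a flush hinged lid, standing flat: 60 along its x, 110 along its y, 48 tall, smooth upright sides; three alike, 0.18 to 0.30 kg. Origin: centre of the underside; z up; y lengthwise, near world y. In one a 30 mm ball of about 0.115 kg rolls free, 37 each way along y, and knocks the end as the tin starts or stops, then lies there
- panel: sheet of plate glass lying fixed on the far middle of the bench, 200 along its x, 300 along its y, 5 thick, brown paper taped on its top. Origin: centre of its underside, on the bench; x points away from the robot (turned up to 15 degrees), z up
- heart_1: loose stained-glass heart with a dark metal rim, about 45 wide, 6 thick, lying flat on the glass sheet; bystander. Origin: underside, near its middle
- heart_2: a second such heart on the glass sheet, 45 wide, 6 thick; bystander. Origin: underside, near its middle
- brush_pot: white ceramic pot, diameter 72 at the rim, 85 tall, three brushes standing in it up to 190 above the bench; loose bystander at the left of the glass sheet. Origin: centre of its underside
- pliers: pliers with red handles lying flat, 165 long, 55 wide, 14 thick; loose bystander at the right of the glass sheet. Origin: on the bench under the pivot
Things that resemble listed ones, but are neither listed nor needed, are in the scene too. Leave any pink or turquoise look-alike of the tin_b alone.

How it is judged:
By the outcome, as a careful person would: the job done as asked, in the order asked, and still so for the second after the job is handed in, while the arm keeps its last pose, push and grip.
It also fails if it takes over 72 s, if anything falls off the work surface, if the arm or the gripper's body presses on something with over 40 N, if the wrist force passes 120 N, or if a joint passes its speed limit or range.

## Working session

There is one attempt and no reset: what is moved stays moved. The work goes in short steps, Python scripts to look and compute and a tool call to move; the robot and the scene stay as the last step left them, time stands still between calls to the robot, and variables do not carry over. Pictures are saved under pics/ and viewed, at most 10 in all, crops included, and the job is handed in when it is done.

Besides the shell and the picture viewer there is one more tool, called after ">>>" as name(argument=value, ...) on one line, values as JSON. apply_moves: Moves the arm, as the interface text tells. Its arguments: {"type":"object","properties":{"rows":{"type":"array","items":{"type":"number"}},"grip":{"type":"number"},"grip_force":{"type":"number"}},"required":["rows"]}

```bash
ls; mkdir -p pics; python3 - <<'E'
from station import ctrl
import cv2,numpy as np
o=ctrl.get_obs(); print(o, ctrl.tip_extent)
for n in("scene","top"):
    im,d=ctrl.get_image(n); cv2.imwrite(f"pics/{n}0.png",im); np.savez(f"pics/{n}0.npz",im=im,d=d)
    m=ctrl.camera_model(n); print(n,m)
E
```

```text
pics
{'t': 0.0, 'q': array([-1.36598205e+00,  5.33585673e-02,  1.61431458e+00,  1.89084921e-05,
        1.47602608e+00, -1.18997337e-01]), 'dq': array([-0.00074566, -0.00039945, -0.00035948,  0.00044452,  0.00130114,
       -0.00159485]), 'effort': array([-8.32639271e-04, -3.93689203e+01, -3.70174742e+01, -2.31096192e-04,
        7.30016400e-03, -1.57511363e-05]), 'tool_pos': array([ 0.19876996, -0.59203647,  0.30264952]), 'tool_rot': array([-3.09842901e+00, -5.06080585e-01,  1.12327535e-04]), 'contact_force': array([-0.52522655, -0.42325815,  0.03654678]), 'wrist_torque': array([-0.00723299, -0.03757754, -0.02416569]), 'grip_force': 0.0, 'opening': 0.08529135038824068} 0.0726
scene {'mtx': array([[470.36194984,   0.        , 240.37695369],
       [  0.        , 470.36194984, 193.03153323],
       [  0.        ,   0.        ,   1.        ]]), 'R': array([[-0.52357185,  0.85194435, -0.00795876],
       [ 0.70506444,  0.42802325, -0.56540273],
       [-0.47828512, -0.30164039, -0.82477659]]), 't': array([ 0.32764982, -0.33237357,  1.62563592])}
top {'mtx': array([[389.74736442,   0.        , 254.42138485],
       [  0.        , 389.74736442, 186.37441184],
       [  0.        ,   0.        ,   1.        ]]), 'R': array([[-0.02297827, -0.99971177, -0.00695497],
       [-0.98106807,  0.02388677, -0.19218444],
       [ 0.19229518,  0.00240723, -0.98133418]]), 't': array([-0.01628487,  0.49445432,  1.05714146])}
```

View pics/top0.png

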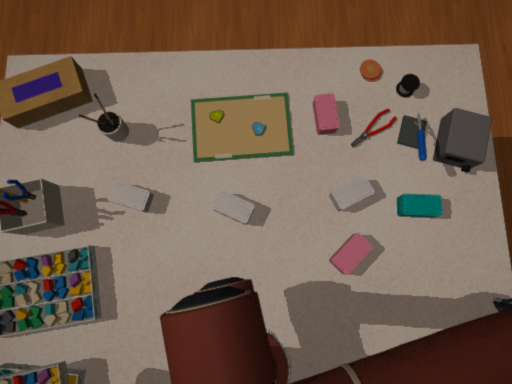

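View pics/scene0.png

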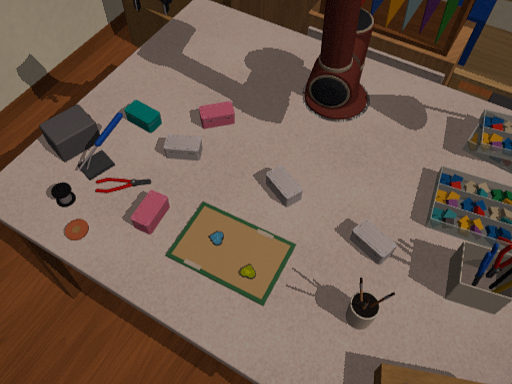

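The top view shows three plain grey tins at about (130,197), (235,208) and (352,195). The paper-covered glass with its hearts is at (242,127), the pot at (108,122) and the pliers at (375,128). Pink and teal look-alikes are at (326,113), (351,253) and (419,205). The scene view shows the same tins at (373,242), (284,186) and (183,147).

```bash
cat > h.py <<'E'
import numpy as np,cv2
from station import ctrl
from scipy.spatial.transform import Rotation as Ro
def cloud(n,d):
    m=ctrl.camera_model(n); v,u=np.indices(d.shape); K=m["mtx"]
    c=np.stack([(u-K[0,2])/K[0,0]*d,(v-K[1,2])/K[1,1]*d,d],-1)
    return (c-m["t"])@m["R"]
def box(n,im,d,cxy,r=.085,lo=.035,hi=.07):
    P=cloud(n,d); k=(d>0)&(np.hypot(P[...,0]-cxy[0],P[...,1]-cxy[1])<r)&(P[...,2]>lo)&(P[...,2]<hi)
    q=P[k]; z=np.median(q[:,2]); q=q[abs(q[:,2]-z)<.006]
    (c,s,a)=cv2.minAreaRect((q[:,:2]*1000).astype(np.float32))
    b=cv2.boxPoints((c,s,a)); e1=b[1]-b[0]; e2=b[2]-b[1]; L=e1 if np.hypot(*e1)>np.hypot(*e2) else e2
    if L[1]<0:L=-L
    return np.round(c,1),np.round(s,1),round(float(np.degrees(np.arctan2(-L[0],L[1]))),1),round(float(z*1000),1),len(q)
E
python3 - <<'E'
from h import *
Z={n:np.load(f"pics/{n}0.npz") for n in("top","scene")}
P=cloud("top",Z["top"]["d"])
for nm,(u,v) in dict(c1=(130,197),c2=(235,208),c3=(352,195),panel=(242,127),pot=(108,122),pink=(326,113),teal=(419,205),pink2=(351,253),bin=(35,205)).items():
    p=P[v,u]; print(nm,p.round(3))
    if nm[0]=='c':
        for n in Z: print("  ",n,*box(n,Z[n]["im"],Z[n]["d"],p[:2]))
print([P[v,u].round(3) for u,v in((192,98),(289,95),(292,154),(195,160),(217,116),(259,128))])
print(P[100:385:40,100:500:60,2].round(3))
E
```

```text
c1 [0.472 0.324 0.049]
   top [476.5 329.5] [111.4  59.8] -18.5 49.2 818
   scene [477.9 330.1] [111.   65.5] -18.8 47.4 843
c2 [0.433 0.028 0.051]
   top [439.1  34.8] [110.5  60.2] -25.4 49.0 829
   scene [441.2  36.2] [112.8  63.3] -26.6 47.2 659
c3 [ 0.462 -0.301  0.052]
   top [ 471.4 -304.9] [ 59.3 111.9] 25.2 49.1 818
   scene [ 472.8 -304.4] [ 67.6 111.2] 25.7 46.8 561
panel [0.686 0.006 0.007]
pot [0.682 0.382 0.088]
pink [ 0.707 -0.243  0.052]
teal [ 0.429 -0.487  0.049]
pink2 [ 0.302 -0.288  0.05 ]
bin [ 0.463  0.619 -0.   ]
[array([0.787, 0.159, 0.001]), array([ 0.789, -0.142,  0.   ]), array([ 0.598, -0.142,  0.007]), array([0.587, 0.148, 0.005]), array([0.721, 0.081, 0.014]), array([ 0.68 , -0.046,  0.013])]
[[-0.     0.001  0.012  0.007  0.003 -0.002  0.005]
 [-0.     0.001  0.006  0.004 -0.     0.016  0.092]
 [ 0.001  0.003  0.     0.006 -0.    -0.004  0.001]
 [ 0.002  0.006  0.004  0.004  0.005  0.001 -0.   ]
 [ 0.002  0.     0.002 -0.001  0.049 -0.     0.001]
 [ 0.002 -0.001  0.704  0.001  0.001  0.003  0.003]
 [-0.001  0.002  0.721  0.003 -0.001  0.001  0.606]
 [-0.002  0.002  0.724  0.015  0.65   0.649  0.638]]
```

```bash
cat >> h.py <<'E'
def plan(x,y,z,psi,lim=90):
    o=ctrl.get_obs(); R=Ro.from_rotvec(o["tool_rot"]); s=R.inv().apply(np.array([x,y,z])-o["tool_pos"])/.6
    c=np.radians(psi); T=Ro.from_matrix(np.array([[np.cos(c),np.sin(c),0],[np.sin(c),-np.cos(c),0],[0,0,-1]]).T)
    r=(R.inv()*T).as_rotvec()/(np.pi/2)
    print("t",round(o["t"],2),"pos",o["tool_pos"].round(4),"shift",s.round(4),"turn",r.round(4),"rows",round(max(np.linalg.norm(s)*12,np.linalg.norm(r)*90/8.59),1),"open",round(o["opening"],4),"F",o["contact_force"].round(2),"M",o["wrist_torque"].round(3))
E
python3 -c "
from h import *
plan(.472,-.305,.18,108.5)"
```

```text
t 0.1 pos [ 0.1988 -0.5921  0.3028] shift [ 0.5839 -0.3083  0.2053] turn [-8.000e-04 -1.100e-03 -9.994e-01] rows 10.5 open 0.0853 F [-0.6  -0.47 -0.4 ] M [0.038 0.008 0.002]
```

>>> apply_moves(rows=[0.584,-0.308,0.205,0,0,-0.999,0.584,-0.308,0.205,0,0,-0.999,0.584,-0.308,0.205,0,0,-0.999,0.584,-0.308,0.205,0,0,-0.999,0.584,-0.308,0.205,0,0,-0.999,0.584,-0.308,0.205,0,0,-0.999,0.584,-0.308,0.205,0,0,-0.999,0.584,-0.308,0.205,0,0,-0.999,0.584,-0.308,0.205,0,0,-0.999,0.584,-0.308,0.205,0,0,-0.999,0.584,-0.308,0.205,0,0,-0.999,0.584,-0.308,0.205,0,0,-0.999,0.584,-0.308,0.205,0,0,-0.999], grip=1)

```text
t: 1.4
tool_pos: [0.4721, -0.3057, 0.1806]
tool_rot: [-1.838, -2.547, -0.0]
contact_force: [-0.9, 0.6, -0.1]
opening: 0.0856
grip_force: 0.0
```

```bash
python3 -c "
from h import *
plan(.472,-.3047,.08,115.4)"
```

```text
t 1.4 pos [ 0.4721 -0.3057  0.1806] shift [0.0015 0.0005 0.1676] turn [-0.0002 -0.0004 -0.0781] rows 2.0 open 0.0856 F [-0.87  0.59 -0.11] M [0.023 0.016 0.03 ]
```

>>> apply_moves(rows=[0.0015,0.0005,0.06,0,0,-0.078,0.0015,0.0005,0.11,0,0,-0.078,0.0015,0.0005,0.15,0,0,-0.078,0.0015,0.0005,0.1676,0,0,-0.078,0.0015,0.0005,0.1676,0,0,-0.078])

```text
t: 1.9
tool_pos: [0.4712, -0.3043, 0.0786]
tool_rot: [-1.676, -2.653, -0.001]
contact_force: [-0.0, -0.7, -0.2]
opening: 0.0853
grip_force: 0.0
```

>>> apply_moves(rows=[0,0,0,0,0,0,0,0,0,0,0,0,0,0,0,0,0,0,0,0,0,0,0,0,0,0,0,0,0,0,0,0,0,0,0,0], grip=0, grip_force=70)

```text
t: 2.5
tool_pos: [0.4734, -0.3059, 0.0826]
tool_rot: [1.675, 2.653, -0.001]
contact_force: [-0.7, 0.1, 6.4]
opening: 0.0588
grip_force: 76.4
```

```bash
cat >> h.py <<'E'
def log(n=6):
    A=[];F=[]
    for i in range(n):
        ctrl.get_image("top"); o=ctrl.get_obs(); R=Ro.from_rotvec(o["tool_rot"]).inv()
        A.append(R.apply(o["wrist_torque"])); F.append(R.apply(o["contact_force"]))
    A=np.array(A);F=np.array(F); print("t",round(o["t"],2),"pos",o["tool_pos"].round(3),"open",round(o["opening"],4))
    print(" My",A[:,1].round(3),"mean M",A[-4:].mean(0).round(3)); print(" Fx",F[:,0].round(2),"mean F",F[-4:].mean(0).round(2))
E
```

>>> apply_moves(rows=[0,0,-0.05,0,0,0,0,0,-0.12,0,0,0,0,0,-0.2,0,0,0,0,0,-0.25,0,0,0,0,0,-0.25,0,0,0,0,0,-0.25,0,0,0])

```text
t: 3.1
tool_pos: [0.472, -0.3046, 0.23]
tool_rot: [-1.677, -2.657, -0.0]
contact_force: [-0.5, 0.4, -2.9]
opening: 0.0589
grip_force: 76.7
```

```bash
python3 -c "
from h import *
log()"
```

```text
t 3.4 pos [ 0.472 -0.304  0.228] open 0.0592
 My [-0.021  0.017  0.03  -0.008  0.011 -0.004] mean M [-0.037  0.007 -0.04 ]
 Fx [-0.31  0.1  -0.28 -0.37  0.17  0.1 ] mean F [-0.1  -0.41  2.46]
```

>>> apply_moves(rows=[0.083,0,0,0,0,0,0.166,0,0,0,0,0,0.183,0,0,0,0,0,0.1,0,0,0,0,0,0.017,0,0,0,0,0,0,0,0,0,0,0,0.083,0,0,0,0,0,0.166,0,0,0,0,0,0.183,0,0,0,0,0])

```text
t: 4.3
tool_pos: [0.4228, -0.2024, 0.2276]
tool_rot: [-1.671, -2.653, -0.002]
contact_force: [-0.1, -0.7, -3.1]
opening: 0.0589
grip_force: 76.6
```

```bash
python3 -c "
from h import *
log(8)"
```

```text
t 4.7 pos [ 0.426 -0.207  0.231] open 0.0593
 My [ 0.096 -0.007 -0.004  0.051  0.004  0.066  0.001 -0.004] mean M [-0.008  0.017 -0.01 ]
 Fx [-0.46 -0.05 -0.21  0.11 -0.24 -0.11 -0.25 -0.15] mean F [-0.19  0.36  2.82]
```

>>> apply_moves(rows=[-0.083,0,0,0,0,0,-0.166,0,0,0,0,0,-0.183,0,0,0,0,0,-0.1,0,0,0,0,0,-0.017,0,0,0,0,0,0,0,0,0,0,0,-0.083,0,0,0,0,0,-0.166,0,0,0,0,0,-0.183,0,0,0,0,0])

```text
t: 5.6
tool_pos: [0.4736, -0.3088, 0.2307]
tool_rot: [1.679, 2.653, -0.002]
contact_force: [-0.7, 0.0, -2.9]
opening: 0.0592
grip_force: 76.6
```

```bash
python3 -c "
from h import *
log(8)"
```

```text
t 6.0 pos [ 0.472 -0.304  0.23 ] open 0.059
 My [-0.001  0.008  0.02   0.006  0.007  0.052 -0.036 -0.018] mean M [0.004 0.001 0.009]
 Fx [ 0.07  0.43 -0.09  0.32  0.79  0.73  0.4   0.73] mean F [ 0.66 -0.02  2.62]
```

>>> apply_moves(rows=[0,0,0.08,0,0,0,0,0,0.16,0,0,0,0,0,0.21,0,0,0,0,0,0.232,0,0,0,0,0,0.243,0,0,0,0,0,0.244,0,0,0,0,0,0.245,0,0,0])

```text
t: 6.7
tool_pos: [0.4735, -0.3058, 0.0856]
tool_rot: [1.675, 2.653, -0.001]
contact_force: [1.0, -0.2, -2.5]
opening: 0.0589
grip_force: 76.9
```

>>> apply_moves(rows=[0,0,0,0,0,0,0,0,0,0,0,0,0,0,0,0,0,0,0,0,0,0,0,0,0,0,0,0,0,0], grip=1)

```text
t: 7.2
tool_pos: [0.4724, -0.305, 0.0836]
tool_rot: [1.677, 2.656, -0.0]
contact_force: [-0.6, -0.4, -0.1]
opening: 0.0855
grip_force: 0.0
```

>>> apply_moves(rows=[0,0,-0.03,0,0,0,0,0,-0.08,0,0,0,0,0,-0.16,0,0,0,0,0,-0.16,0,0,0])

```text
t: 7.6
tool_pos: [0.4754, -0.3074, 0.1872]
tool_rot: [1.669, 2.645, -0.003]
contact_force: [0.8, 0.2, -0.0]
opening: 0.0857
grip_force: 0.0
```

```bash
python3 -c "
from h import *
plan(.4400,.0353,.18,64.2)"
```

```text
t 7.6 pos [ 0.4754 -0.3074  0.1872] shift [0.5411 0.1926 0.0064] turn [0.0068 0.0058 0.5699] rows 6.9 open 0.0857 F [ 0.78  0.24 -0.  ] M [ 0.033  0.017 -0.011]
```

>>> apply_moves(rows=[0.541,0.193,0,0,0,0.569,0.541,0.193,0,0,0,0.569,0.541,0.193,0,0,0,0.569,0.541,0.193,0,0,0,0.569,0.541,0.193,0,0,0,0.569,0.541,0.193,0,0,0,0.569,0.541,0.193,0,0,0,0.569,0.541,0.193,0,0,0,0.569,0.541,0.193,0,0,0,0.569])

```text
t: 8.5
tool_pos: [0.4366, 0.0399, 0.1791]
tool_rot: [-2.657, -1.677, -0.0]
contact_force: [0.6, 0.1, -0.2]
opening: 0.0853
grip_force: 0.0
```

```bash
python3 -c "
from h import *
for i in range(4): plan(.4400,.0353,.084,64.2); ctrl.get_image('top')"
```

```text
t 8.5 pos [0.4366 0.0399 0.1791] shift [-0.0045  0.0084  0.1585] turn [-0.0001 -0.0001  0.0035] rows 1.9 open 0.0853 F [ 0.59  0.05 -0.19] M [-0.004 -0.028  0.055]
t 8.55 pos [0.4369 0.0387 0.1792] shift [-0.0028  0.007   0.1587] turn [0.0002 0.0002 0.0024] rows 1.9 open 0.0852 F [-0.   -0.7   0.37] M [ 0.043 -0.001  0.012]
t 8.6 pos [0.4372 0.0379 0.1793] shift [-0.0017  0.006   0.1588] turn [0.0002 0.0002 0.0014] rows 1.9 open 0.0856 F [ 0.54 -0.13  0.1 ] M [ 0.025 -0.007  0.023]
t 8.65 pos [0.4373 0.0373 0.1793] shift [-0.0011  0.0055  0.1589] turn [0.0002 0.0002 0.0005] rows 1.9 open 0.0857 F [ 0.75 -0.45  0.75] M [ 0.025 -0.053  0.011]
```

>>> apply_moves(rows=[-0.0005,0.005,0.06,0,0,0,-0.0005,0.005,0.11,0,0,0,-0.0005,0.005,0.145,0,0,0,-0.0005,0.005,0.158,0,0,0,-0.0005,0.005,0.158,0,0,0])

```text
t: 9.2
tool_pos: [0.4391, 0.0356, 0.0835]
tool_rot: [-2.66, -1.668, 0.003]
contact_force: [-0.6, 0.0, 0.3]
opening: 0.0853
grip_force: 0.0
```

>>> apply_moves(rows=[0,0,0,0,0,0,0,0,0,0,0,0,0,0,0,0,0,0,0,0,0,0,0,0,0,0,0,0,0,0,0,0,0,0,0,0], grip=0, grip_force=70)

```text
t: 9.8
tool_pos: [0.4412, 0.0362, 0.0865]
tool_rot: [2.658, 1.67, 0.004]
contact_force: [-0.3, -0.6, 6.7]
opening: 0.0589
grip_force: 77.2
```

>>> apply_moves(rows=[0,0,-0.05,0,0,0,0,0,-0.12,0,0,0,0,0,-0.2,0,0,0,0,0,-0.25,0,0,0,0,0,-0.25,0,0,0,0,0,-0.25,0,0,0])

```text
t: 10.4
tool_pos: [0.4394, 0.0365, 0.2342]
tool_rot: [2.66, 1.671, 0.0]
contact_force: [-0.3, -0.7, -2.5]
opening: 0.0588
grip_force: 76.5
```

```bash
python3 -c "
from h import *
log()"
```

```text
t 10.7 pos [0.439 0.036 0.233] open 0.0592
 My [ 0.008 -0.019 -0.011  0.047 -0.033  0.051] mean M [0.016 0.014 0.001]
 Fx [ 0.74  0.97 -0.02 -0.27 -0.57 -0.15] mean F [-0.26 -0.32  2.63]
```

>>> apply_moves(rows=[0.083,0,0,0,0,0,0.166,0,0,0,0,0,0.183,0,0,0,0,0,0.1,0,0,0,0,0,0.017,0,0,0,0,0,0,0,0,0,0,0,0.083,0,0,0,0,0,0.166,0,0,0,0,0,0.183,0,0,0,0,0])

```text
t: 11.6
tool_pos: [0.4884, 0.138, 0.2342]
tool_rot: [-2.657, -1.673, -0.001]
contact_force: [0.4, 0.6, -2.7]
opening: 0.059
grip_force: 80.9
```

```bash
python3 -c "
from h import *
log(8)"
```

```text
t 12.0 pos [0.487 0.134 0.234] open 0.0587
 My [-0.036 -0.028 -0.148 -0.055  0.039 -0.032  0.025 -0.015] mean M [0.012 0.004 0.02 ]
 Fx [ 0.1  -0.21 -1.09 -0.95 -0.31  0.93 -0.83 -0.01] mean F [-0.06  0.08  2.41]
```

>>> apply_moves(rows=[-0.083,0,0,0,0,0,-0.166,0,0,0,0,0,-0.183,0,0,0,0,0,-0.1,0,0,0,0,0,-0.017,0,0,0,0,0,0,0,0,0,0,0,-0.083,0,0,0,0,0,-0.166,0,0,0,0,0,-0.183,0,0,0,0,0])

```text
t: 12.9
tool_pos: [0.438, 0.0339, 0.2339]
tool_rot: [2.662, 1.667, -0.003]
contact_force: [1.1, 0.8, -1.7]
opening: 0.0591
grip_force: 82.8
```

```bash
python3 -c "
from h import *
log(8)"
```

```text
t 13.3 pos [0.44  0.037 0.235] open 0.059
 My [0.013 0.063 0.067 0.077 0.066 0.013 0.024 0.061] mean M [-0.001  0.041  0.023]
 Fx [0.63 0.42 0.03 0.35 0.61 0.08 0.49 0.42] mean F [0.4  0.07 2.3 ]
```

>>> apply_moves(rows=[0.083,0,0,0,0,0,0.166,0,0,0,0,0,0.183,0,0,0,0,0,0.1,0,0,0,0,0,0.017,0,0,0,0,0,0,0,0,0,0,0,0.083,0,0,0,0,0,0.166,0,0,0,0,0,0.183,0,0,0,0,0,0.183,0,0,0,0,0])

```text
t: 14.3
tool_pos: [0.4878, 0.137, 0.2344]
tool_rot: [-2.657, -1.675, 0.001]
contact_force: [0.7, 0.0, -1.9]
opening: 0.0589
grip_force: 83.8
```

```bash
python3 -c "
from h import *
log(16)"
```

```text
t 15.1 pos [0.487 0.135 0.235] open 0.0585
 My [-0.014 -0.074 -0.076 -0.053 -0.053 -0.045 -0.014 -0.01   0.014 -0.065
 -0.008 -0.003 -0.04   0.002 -0.053 -0.045] mean M [-0.002 -0.034 -0.021]
 Fx [ 0.28  0.62  0.26  0.1  -0.63  0.35 -0.96 -0.02 -0.2   0.32  0.14  0.14
  0.62  0.12  0.07  0.98] mean F [0.45 0.48 2.6 ]
```

>>> apply_moves(rows=[-0.083,0,0,0,0,0,-0.166,0,0,0,0,0,-0.183,0,0,0,0,0,-0.1,0,0,0,0,0,-0.017,0,0,0,0,0,0,0,0,0,0,0,-0.083,0,0,0,0,0,-0.166,0,0,0,0,0,-0.183,0,0,0,0,0,-0.183,0,0,0,0,0])

```text
t: 16.1
tool_pos: [0.4394, 0.0355, 0.2346]
tool_rot: [2.662, 1.668, 0.001]
contact_force: [0.5, 0.5, -2.0]
opening: 0.0587
grip_force: 84.6
```

```bash
python3 -c "
from h import *
log(16)"
```

```text
t 16.9 pos [0.44  0.036 0.235] open 0.0591
 My [-0.012  0.032  0.051  0.048  0.057  0.107  0.028  0.07   0.073  0.124
  0.005  0.086  0.039  0.065  0.048  0.06 ] mean M [0.031 0.053 0.002]
 Fx [-0.24 -0.57  0.28 -0.05 -0.81  0.84 -0.49 -0.41  0.32  0.25 -0.42  0.11
  0.46  0.12 -0.33  0.43] mean F [ 0.17 -0.    2.57]
```

The centre tin rattles: its wrist moment swings ±0.044 N m with the ball's end, a 0.088 swing against an expected 0.083. The right tin was silent. I'll set this one down, shake the left tin too, then return.

>>> apply_moves(rows=[0,0,0.08,0,0,0,0,0,0.16,0,0,0,0,0,0.21,0,0,0,0,0,0.232,0,0,0,0,0,0.244,0,0,0,0,0,0.246,0,0,0,0,0,0.247,0,0,0,0,0,0.247,0,0,0])

```text
t: 17.7
tool_pos: [0.4411, 0.0363, 0.0881]
tool_rot: [2.658, 1.67, 0.004]
contact_force: [-0.2, 0.9, -2.0]
opening: 0.0591
grip_force: 84.5
```

>>> apply_moves(rows=[0,0,0,0,0,0,0,0,0,0,0,0,0,0,0,0,0,0,0,0,0,0,0,0,0,0,0,0,0,0], grip=1)

```text
t: 18.2
tool_pos: [0.4398, 0.0364, 0.0865]
tool_rot: [2.66, 1.671, 0.0]
contact_force: [0.1, -0.4, -0.1]
opening: 0.0856
grip_force: 0.0
```

>>> apply_moves(rows=[0,0,-0.03,0,0,0,0,0,-0.08,0,0,0,0,0,-0.16,0,0,0,0,0,-0.16,0,0,0,0,0,-0.16,0,0,0])

```text
t: 18.7
tool_pos: [0.4407, 0.0363, 0.1841]
tool_rot: [2.658, 1.67, 0.005]
contact_force: [-0.4, -0.4, -1.0]
opening: 0.0857
grip_force: 0.0
```

```bash
python3 -c "
from h import *
ctrl.get_image('top')
plan(.4772,.3298,.18,71.4)"
```

```text
t 18.75 pos [0.4396 0.0364 0.1823] shift [ 0.4677 -0.1559  0.0039] turn [ 0.0002 -0.0001 -0.0792] rows 5.9 open 0.0854 F [-0.16  0.09  0.12] M [0.039 0.046 0.046]
```

>>> apply_moves(rows=[0.468,-0.156,0,0,0,-0.079,0.468,-0.156,0,0,0,-0.079,0.468,-0.156,0,0,0,-0.079,0.468,-0.156,0,0,0,-0.079,0.468,-0.156,0,0,0,-0.079,0.468,-0.156,0,0,0,-0.079,0.468,-0.156,0,0,0,-0.079,0.468,-0.156,0,0,0,-0.079,0.468,-0.156,0,0,0,-0.079])

```text
t: 19.65
tool_pos: [0.4765, 0.329, 0.1806]
tool_rot: [-2.552, -1.832, 0.005]
contact_force: [0.9, -0.6, -0.8]
opening: 0.0861
grip_force: 0.0
```

```bash
python3 -c "
from h import *
for i in range(3): ctrl.get_image('top');plan(.4772,.3298,.085,71.4)"
```

```text
t 19.7 pos [0.4768 0.3288 0.1811] shift [0.0022 0.0004 0.1602] turn [-0.0009  0.0011 -0.001 ] rows 1.9 open 0.0855 F [-0.12 -1.39  0.5 ] M [-0.019  0.009 -0.012]
t 19.75 pos [0.477  0.3287 0.1815] shift [ 2.100e-03 -1.000e-04  1.608e-01] turn [-0.0006  0.0008 -0.0012] rows 1.9 open 0.0856 F [ 0.07 -0.07  0.97] M [-0.036 -0.014 -0.027]
t 19.8 pos [0.4772 0.3287 0.1819] shift [ 0.0018 -0.0004  0.1615] turn [-0.0003  0.0004 -0.0012] rows 1.9 open 0.0851 F [-0.56  0.26 -0.27] M [0.042 0.046 0.037]
```

>>> apply_moves(rows=[0.002,0,0.06,0,0,0,0.002,0,0.11,0,0,0,0.002,0,0.145,0,0,0,0.002,0,0.16,0,0,0,0.002,0,0.16,0,0,0])

```text
t: 20.3
tool_pos: [0.477, 0.3301, 0.0851]
tool_rot: [-2.552, -1.831, 0.004]
contact_force: [-0.2, 0.2, 0.0]
opening: 0.0854
grip_force: 0.0
```

>>> apply_moves(rows=[0,0,0,0,0,0,0,0,0,0,0,0,0,0,0,0,0,0,0,0,0,0,0,0,0,0,0,0,0,0,0,0,0,0,0,0], grip=0, grip_force=70)

```text
t: 20.9
tool_pos: [0.479, 0.3318, 0.0886]
tool_rot: [2.551, 1.833, 0.006]
contact_force: [-0.2, -0.2, 5.8]
opening: 0.0593
grip_force: 76.9
```

>>> apply_moves(rows=[0,0,-0.05,0,0,0,0,0,-0.12,0,0,0,0,0,-0.2,0,0,0,0,0,-0.25,0,0,0,0,0,-0.25,0,0,0,0,0,-0.25,0,0,0])

```text
t: 21.5
tool_pos: [0.4774, 0.331, 0.236]
tool_rot: [-2.551, -1.833, 0.0]
contact_force: [-0.1, -0.3, -3.5]
opening: 0.0586
grip_force: 76.8
```

>>> apply_moves(rows=[0.083,0,0,0,0,0,0.166,0,0,0,0,0,0.183,0,0,0,0,0,0.1,0,0,0,0,0,0.017,0,0,0,0,0,0,0,0,0,0,0,0.083,0,0,0,0,0,0.166,0,0,0,0,0,0.183,0,0,0,0,0,0.183,0,0,0,0,0])

```text
t: 22.5
tool_pos: [0.512, 0.4359, 0.2334]
tool_rot: [-2.55, -1.835, 0.007]
contact_force: [-0.1, -0.6, -3.5]
opening: 0.0586
grip_force: 77.6
```

```bash
python3 -c "
from h import *
log(16)"
```

```text
t 23.3 pos [0.513 0.435 0.236] open 0.059
 My [-0.028 -0.005 -0.051  0.023  0.009 -0.012 -0.017  0.021 -0.037  0.011
  0.008  0.037 -0.015  0.028  0.024 -0.017] mean M [ 0.033  0.005 -0.003]
 Fx [-0.39 -0.86 -0.39  0.43 -0.39 -0.93  0.41 -0.66  0.13  1.29  0.47 -0.17
  0.35  0.19  0.38 -0.79] mean F [ 0.03 -0.13  2.88]
```

>>> apply_moves(rows=[-0.083,0,0,0,0,0,-0.166,0,0,0,0,0,-0.183,0,0,0,0,0,-0.1,0,0,0,0,0,-0.017,0,0,0,0,0,0,0,0,0,0,0,-0.083,0,0,0,0,0,-0.166,0,0,0,0,0,-0.183,0,0,0,0,0,-0.183,0,0,0,0,0])

```text
t: 24.3
tool_pos: [0.4773, 0.3299, 0.2363]
tool_rot: [-2.553, -1.831, -0.0]
contact_force: [1.5, 0.7, -3.0]
opening: 0.0589
grip_force: 77.9
```

```bash
python3 -c "
from h import *
log(16)"
```

```text
t 25.1 pos [0.478 0.331 0.236] open 0.0587
 My [ 0.028 -0.015 -0.026  0.003  0.     0.049  0.028 -0.046  0.003  0.019
  0.059  0.013 -0.014 -0.005 -0.019 -0.044] mean M [-0.01  -0.02  -0.023]
 Fx [ 0.95  0.54  0.7   0.16  0.33 -0.01 -0.28  0.67 -1.08  0.17 -0.18  0.05
  0.1  -0.29  1.43 -0.38] mean F [ 0.21 -0.41  2.79]
```

The left tin is silent, with means of about 0 at both ends. I'll set it down and return to the centre tin.

>>> apply_moves(rows=[0,0,0.08,0,0,0,0,0,0.16,0,0,0,0,0,0.21,0,0,0,0,0,0.232,0,0,0,0,0,0.244,0,0,0,0,0,0.246,0,0,0,0,0,0.248,0,0,0,0,0,0.248,0,0,0])

```text
t: 25.9
tool_pos: [0.4788, 0.3317, 0.0893]
tool_rot: [2.551, 1.833, 0.005]
contact_force: [0.4, -0.4, -2.0]
opening: 0.0591
grip_force: 78.0
```

>>> apply_moves(rows=[0,0,0,0,0,0,0,0,0,0,0,0,0,0,0,0,0,0,0,0,0,0,0,0,0,0,0,0,0,0], grip=1)

```text
t: 26.4
tool_pos: [0.4777, 0.3312, 0.0877]
tool_rot: [2.551, 1.833, 0.0]
contact_force: [-0.0, 0.3, -0.9]
opening: 0.0854
grip_force: 0.0
```

>>> apply_moves(rows=[0,0,-0.03,0,0,0,0,0,-0.08,0,0,0,0,0,-0.16,0,0,0,0,0,-0.16,0,0,0,0,0,-0.16,0,0,0])

```text
t: 26.9
tool_pos: [0.4786, 0.3316, 0.1856]
tool_rot: [2.551, 1.833, 0.006]
contact_force: [-0.8, 0.1, -1.7]
opening: 0.0854
grip_force: 0.0
```

```bash
python3 -c "
from h import *
im,d=ctrl.get_image('top')
plan(.4398,.0364,.18,64.2)
print(box('top',im,d,(.44,.035)))"
```

```text
t 26.95 pos [0.4776 0.3311 0.1836] shift [-0.4856  0.0971  0.0059] turn [ 0.0001 -0.0001  0.0798] rows 5.9 open 0.0854 F [-0.58 -0.96 -1.  ] M [-0.043  0.036 -0.015]
(array([439.7,  34.8]), array([110.6,  60.3]), -25.4, 49.2, 826)
```

>>> apply_moves(rows=[-0.4855,0.097,0,0,0,0.08,-0.4855,0.097,0,0,0,0.08,-0.4855,0.097,0,0,0,0.08,-0.4855,0.097,0,0,0,0.08,-0.4855,0.097,0,0,0,0.08,-0.4855,0.097,0,0,0,0.08,-0.4855,0.097,0,0,0,0.08,-0.4855,0.097,0,0,0,0.08,-0.4855,0.097,0,0,0,0.08])

```text
t: 27.85
tool_pos: [0.4393, 0.0372, 0.1824]
tool_rot: [-2.66, -1.669, 0.002]
contact_force: [-0.2, 0.2, -0.2]
opening: 0.0858
grip_force: 0.0
```

```bash
python3 -c "
from h import *
for i in range(4): ctrl.get_image('top')
plan(.4400,.0358,.087,64.2)"
```

```text
t 28.05 pos [0.4398 0.0377 0.1833] shift [-0.0026  0.0018  0.1604] turn [-0.0005  0.0001  0.0013] rows 1.9 open 0.0854 F [0.51 1.33 0.16] M [ 0.037 -0.101 -0.021]
```

>>> apply_moves(rows=[-0.002,0.002,0.06,0,0,0,-0.002,0.002,0.11,0,0,0,-0.002,0.002,0.145,0,0,0,-0.002,0.002,0.16,0,0,0,-0.002,0.002,0.16,0,0,0])

```text
t: 28.55
tool_pos: [0.4395, 0.0355, 0.0863]
tool_rot: [-2.659, -1.67, 0.004]
contact_force: [-0.4, 0.2, 0.0]
opening: 0.0858
grip_force: 0.0
```

>>> apply_moves(rows=[0,0,0,0,0,0,0,0,0,0,0,0,0,0,0,0,0,0,0,0,0,0,0,0,0,0,0,0,0,0,0,0,0,0,0,0], grip=0, grip_force=70)

```text
t: 29.15
tool_pos: [0.4419, 0.0348, 0.0895]
tool_rot: [2.66, 1.668, 0.005]
contact_force: [0.9, 1.0, 6.0]
opening: 0.0587
grip_force: 77.5
```

>>> apply_moves(rows=[0,0,-0.05,0,0,0,0,0,-0.12,0,0,0,0,0,-0.2,0,0,0,0,0,-0.28,0,0,0,0,0,-0.34,0,0,0,0,0,-0.34,0,0,0])

```text
t: 29.75
tool_pos: [0.4425, 0.0347, 0.2982]
tool_rot: [2.655, 1.665, 0.015]
contact_force: [0.4, 0.0, -2.7]
opening: 0.0589
grip_force: 76.8
```

```bash
python3 -c "
from h import *
plan(.69,.006,.293,64.2)"
```

```text
t 29.75 pos [0.4425 0.0347 0.2982] shift [0.1366 0.392  0.0136] turn [ 0.007  -0.0026 -0.0002] rows 5.0 open 0.0589 F [ 0.41  0.   -2.71] M [ 0.026 -0.057 -0.071]
```

>>> apply_moves(rows=[0.01,0.03,0,0,0,0,0.03,0.086,0,0,0,0,0.055,0.158,0,0,0,0,0.08,0.23,0,0,0,0,0.105,0.301,0,0,0,0,0.125,0.359,0,0,0,0,0.134,0.385,0,0,0,0,0.1366,0.392,0,0,0,0,0.1366,0.392,0,0,0,0,0.1366,0.392,0,0,0,0])

```text
t: 30.75
tool_pos: [0.6867, 0.0065, 0.2904]
tool_rot: [-2.66, -1.668, 0.003]
contact_force: [0.2, -0.7, -2.3]
opening: 0.0588
grip_force: 77.6
```

```bash
python3 -c "
from h import *
for i in range(4): ctrl.get_image('top')
plan(.69,.006,.293,64.2)
im,d=ctrl.get_image('top'); cv2.imwrite('pics/end_t.png',im)
im,d2=ctrl.get_image('scene'); cv2.imwrite('pics/end_s.png',im)
for c in((.477,.33),(.472,-.305)): print(box('top',im,d,c),box('scene',im,d2,c))
P=cloud('scene',d2); k=(d2>0)&(abs(P[...,0]-.69)<.09)&(abs(P[...,1])<.09)&(P[...,2]>.1)&(P[...,2]<.262); print(np.percentile(P[k][:,2],[0,1,5,50]))
"
```

```text
t 30.95 pos [0.6871 0.0064 0.2918] shift [ 0.0015  0.0047 -0.0019] turn [ 0.0001 -0.     -0.0001] rows 0.1 open 0.0592 F [-0.06  0.24 -2.1 ] M [ 0.054  0.021 -0.043]
(array([477.2, 329.6]), array([112.5,  60. ]), -18.6, 49.2, 817) (array([479. , 329.5]), array([111. ,  63.5]), -19.5, 47.2, 841)
(array([ 472.7, -304.3]), array([ 59.4, 111.4]), 25.0, 49.0, 819) (array([ 474.6, -303.9]), array([ 65.6, 111.1]), 25.1, 46.8, 561)
[0.20009626 0.20338069 0.20963853 0.24851599]
```

View pics/end_s.png

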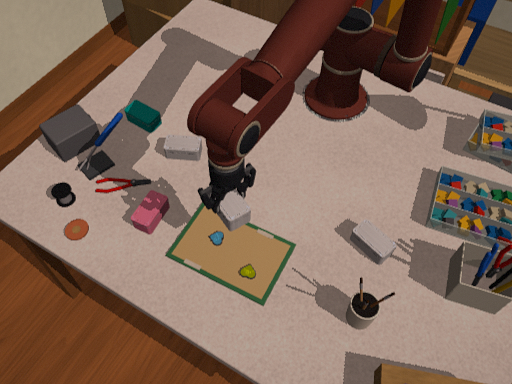

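The scene view shows the held tin at (235,210), level over the glass with its underside near z = 0.203. The silent tins stand at (183,147) and (373,242), and the hearts, pot and pliers haven't moved. I'll let it settle, then hand in.

>>> apply_moves(rows=[0,0,0,0,0,0,0,0,0,0,0,0,0,0,0,0,0,0,0,0,0,0,0,0,0,0,0,0,0,0,0,0,0,0,0,0,0,0,0,0,0,0,0,0,0,0,0,0])

```text
t: 31.85
tool_pos: [0.6878, 0.0062, 0.2915]
tool_rot: [-2.662, -1.669, 0.0]
contact_force: [-0.2, 0.2, -2.0]
opening: 0.059
grip_force: 77.6
```

```bash
python3 -c "
from station import ctrl
print(ctrl.finish_job())"
```

```text
the job is handed in; nothing more can be done
None
```

Job handed in at about 32 s: the centre tin rattled and is held level and still about 20 cm above the glass sheet, the two silent tins stand upright where they started, and the hearts, brush pot and pliers were not touched.

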